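# Weigh out pipe couplings to the marker

## Task

First take the old valve off the scale pan and put it in the white tub. Then set steel couplings from the board gently into the pan, one after another, until the pan's pointer has sunk to between the two jaws of the marker on the gauge post, and stop there. Leave the marker, the couplings you do not need and everything else where they are.

Things in the scene. Friction and masses are not known exactly. Their poses are not given: they have to be found in the camera images.
- scale: spring scale fixed to the counter: grey housing 170 x 170 x 66 mm; origin under the housing's centre, on the counter. A round pan stands over it on a sprung stem. A gauge post (22 mm wide, 185 mm tall) stands 172 mm from the pan's axis on the scale's -y side
- pan_floor (a point): centre of the upper face of the pan's flat floor, 150 mm above the counter when the pan is empty; the pan is a round aluminium dish, flat for 103 mm radius, with a rim 12 mm high and 114 mm in radius; axes as the scale's
- pan (a joint): how far the pan has sunk, m: 0 empty, up to 0.080 at its stop. The spring is linear: 64 mm per kg (153 N/m)
- pointer (a point): near the tip of the black pointer, a level bar 4 mm thick that sticks out of the pan towards the gauge post and sinks with the pan
- jaws (a point): centre of the gap of the marker clamped on the gauge post: a dark steel block with two level jaws, one above and one below the pointer's path, 26 mm apart inside; the pointer passes between them as the pan sinks
- marker (a joint): where the marker is clamped, m: when joint pan reads the same value the pointer is midway between the jaws (varies from 0.0315 to 0.060; stiff, not to be moved)
- valve_wheel (a point): an old brass gate valve that starts near the middle of the pan: square-ended brass body 90 mm long (its x) by 36 mm wide and 36 mm tall, with a round dark handwheel on top, 44 mm across and 14 mm thick. This point is the wheel's centre, 67 mm above the valve's underside; 0.28 kg
- tub: open white plastic tub fixed to the counter, 150 mm (its x) by 130 mm (its y) by 60 mm high, walls and floor 5 mm; origin under its centre, on the counter
- board: wooden board fixed to the counter, 175 mm (its x) by 262 mm (its y), 14 mm thick; origin under its centre. Five couplings and one pipe tee stand on it in a 2 by 3 grid at 85 mm spacing along its x and y (+-43 mm in x; -85, 0, +85 mm in y, each shifted by up to 3 mm); which stands where varies
- coupling0_mid (a point): plain steel pipe coupling standing upright: round, 64 mm tall, with a raised ring 49 mm across and 21 mm high round its middle and narrower ends 40 mm across, dark bore on top; five alike, 0.26 to 0.30 kg, each sinks the pan 17 to 19 mm. This point is its centre, 32 mm above its underside
- coupling1_mid (a point): plain steel pipe coupling standing upright: round, 64 mm tall, with a raised ring 49 mm across and 21 mm high round its middle and narrower ends 40 mm across, dark bore on top; five alike, 0.26 to 0.30 kg, each sinks the pan 17 to 19 mm. This point is its centre, 32 mm above its underside
- coupling2_mid (a point): plain steel pipe coupling standing upright: round, 64 mm tall, with a raised ring 49 mm across and 21 mm high round its middle and narrower ends 40 mm across, dark bore on top; five alike, 0.26 to 0.30 kg, each sinks the pan 17 to 19 mm. This point is its centre, 32 mm above its underside
- coupling3_mid (a point): plain steel pipe coupling standing upright: round, 64 mm tall, with a raised ring 49 mm across and 21 mm high round its middle and narrower ends 40 mm across, dark bore on top; five alike, 0.26 to 0.30 kg, each sinks the pan 17 to 19 mm. This point is its centre, 32 mm above its underside
- coupling4_mid (a point): plain steel pipe coupling standing upright: round, 64 mm tall, with a raised ring 49 mm across and 21 mm high round its middle and narrower ends 40 mm across, dark bore on top; five alike, 0.26 to 0.30 kg, each sinks the pan 17 to 19 mm. This point is its centre, 32 mm above its underside
- tee: bystander: a steel pipe tee, 72 mm long and 63 mm tall, on the board among the couplings: not a coupling; origin at its underside
- tape: bystander: a yellow tape measure, 68 mm; origin at its underside
- jar: bystander: a brown glass jar, 100 mm tall; origin at its underside
- wrench: bystander: a spanner, 200 mm; origin at its underside
- spool: bystander: a white plastic flanged spigot, 85 mm tall; origin at its underside
- dish: bystander: a shallow dark metal dish, 100 mm across; origin at its underside
- brush: bystander: a paint brush, 170 mm; origin at its underside
- flange: bystander: a dark steel floor flange, 100 mm across, 40 mm tall; origin at its underside

How it is judged:
By the outcome, as a careful person would: the job done as asked, in the order asked, and still so for the second after the job is handed in, with the robot touching nothing.
It also fails if it takes over 72 s, if anything falls off the work surface, if the arm or the gripper's body presses on something with over 40 N, if the wrist force passes 120 N, or if a joint passes its speed limit or range.

## Robot

A 6-joint arm with a two-finger parallel gripper is mounted at the origin on the work surface. World frame = base frame: x ahead of the robot, y to its left, z up, the work surface at z = 0. Lengths are in m, angles in degrees, forces in N, time in s.
With the tool pointing down it reaches from about 0.325 to 0.775 m from the base axis. Payload 5.5 kg.
Tool frame: the origin (TCP) lies at the centre of the arm's flange, where the gripper is bolted on; the fingertips stand 182 mm ahead of it and the grasp point (between the pads) lies 163 mm ahead of it; z points along the fingers, y is the line along which they close (so a half turn about z gives the same grasp; the last joint's range is limited). The gripper opens to 88 mm and grips with 3 to 60 N. Pads are 20 mm wide; open, the fingers measure 115 mm over their backs; the gripper's body (75 mm by 178 mm) begins 61 mm behind the grasp point.
Start: joints at [-74.697, 5.22, 70.514, -0, 104.267, -3.249], TCP at [0.191, -0.569, 0.405] pointing down, gripper open.
Joint ranges: [-164.24, 164.24], [-49.07, 125.15], [9.68, 141.18], [-86.29, 266.29], [3.28, 154.24], [-151.56, 151.56]. Speed limits (degrees/s): [147.25, 147.25, 172.46, 180, 180, 180].

## Interface

Orientations are given as [roll, pitch, yaw] about the fixed x, y, z axes, in that order (R = Rz(yaw) Ry(pitch) Rx(roll)).
In Python, from station import r gives the robot as it stands. The module is installed in compiled form; this text tells all that it offers. Calls block until the motion is done:
- r.reach(position, orientation): joint-space move of the TCP to a pose.
- r.servo_line(position, rotation=None, speed=0.15): straight line of the TCP; rotation=None keeps the orientation; speed is the mean speed in m/s.
- r.move_joints(angles): joint-space move.
- r.let_go() and r.grab(squeeze=None): open the fingers fully, or close them until they stop; squeeze is the grip in N (None keeps the last).
- r.wait(seconds).
- r.inverse_kinematics(position, orientation): joint angles nearest the present ones, or None.
- r.sense(): the state.
- r.snapshot(name): name is "side" or "top" or "wrist"; returns a dict with "frame" (384x512x3 uint8, red, green, blue), "fx", "fy", "cx", "cy" (pixels), "dist_coeffs" ([k1, k2, p1, p2, k3] as OpenCV has them; the pictures are not rectified), "R" (3x3) and "t" (3): a world point X has camera coordinates R X + t. Camera axes: x right, y down, z forward; pixel columns grow to the right and rows downward; lengths in m; the calibration is good to about 2 mm. A picture is of the moment at which its call begins. There is no depth.
A pose or a line that the arm cannot do raises r.IKError and nothing moves.
- r.hand_in(): hands the job in; it is judged then, once.
The state is a dict: "clock": time; "joints": joint angles; "joint_vel": joint speeds; "joint_torque": joint torques, N m; "tcp_pos": TCP position; "orientation": TCP orientation; "contact_force": force on the tool from outside, world axes, zero at the start; "torque": the same for the moment, N m; "opening": finger opening in m; "gripper_force": force on a finger pad.
Only numpy, scipy, OpenCV 4.12 (cv2) and the standard library are available. Lean on these libraries where they do the work, as an engineer would, in place of code of your own. Each camera call takes 0.05 s, during which the arm holds its last target. There are 200 camera calls.

## Working session

There is one attempt and no reset: what is moved stays moved. The work goes in short steps, each a Python script; the robot and the scene stay as the last script left them, time stands still between calls to the robot, and variables do not carry over. Pictures are saved under pics/ and viewed, at most 10 in all, crops included, and the job is handed in when it is done.

```bash
mkdir -p pics
cat > h.py <<'E'
import numpy as np, cv2, pickle
from station import r
def shot(cam,fn,scale=1.5):
    s=r.snapshot(cam); pickle.dump(s,open('pics/'+fn+'.pkl','wb'))
    f=cv2.cvtColor(s['frame'],cv2.COLOR_RGB2BGR)
    cv2.imwrite('pics/'+fn+'.png',cv2.resize(f,None,fx=scale,fy=scale,interpolation=cv2.INTER_CUBIC)); return s
def ld(fn): return pickle.load(open('pics/'+fn+'.pkl','rb'))
def K(s): return np.array([[s['fx'],0,s['cx']],[0,s['fy'],s['cy']],[0,0,1.]])
def ray(s,uv):
    R=np.array(s['R']);t=np.array(s['t'])
    p=cv2.undistortPoints(np.array([[uv]],float),K(s),np.array(s['dist_coeffs'])).ravel()
    d=R.T@np.array([p[0],p[1],1]); return -R.T@t, d/np.linalg.norm(d)
def onz(s,uv,z):
    c,d=ray(s,uv); return c+d*(z-c[2])/d[2]
def tri(*obs):
    A=np.zeros((3,3));b=np.zeros(3);L=[ray(*o) for o in obs]
    for c,d in L:
        P=np.eye(3)-np.outer(d,d);A+=P;b+=P@c
    X=np.linalg.solve(A,b); return X,[np.linalg.norm((np.eye(3)-np.outer(d,d))@(X-c)) for c,d in L]
def proj(s,X):
    return cv2.projectPoints(np.array(X,float).reshape(-1,1,3),cv2.Rodrigues(np.array(s['R']))[0],np.array(s['t'],float),K(s),np.array(s['dist_coeffs']))[0].reshape(-1,2)
E
python3 - <<'E'
from h import *
for c in('top','side'):
    s=shot(c,c+'0'); print(c,-np.array(s['R']).T@s['t'],s['fx'])
print(r.sense()['clock'],r.sense()['orientation'])
E
```

```text
top [0.4267914  0.03318651 1.79867305] 459.3228093228384
side [0.4961915  0.76852932 0.8404882 ] 347.8874069759877
0.1 [-1.79898486e+02 -5.78558179e-03  1.85507283e+01]
```

View pics/top0.png

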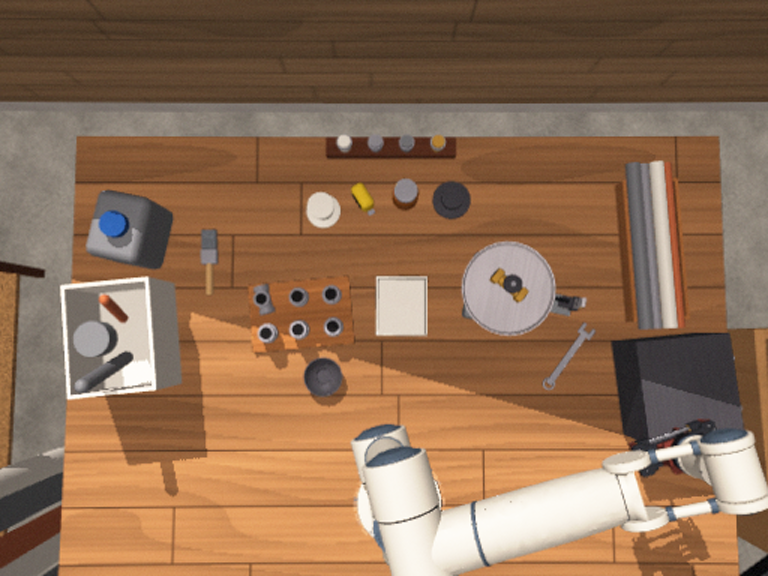

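View pics/side0.png

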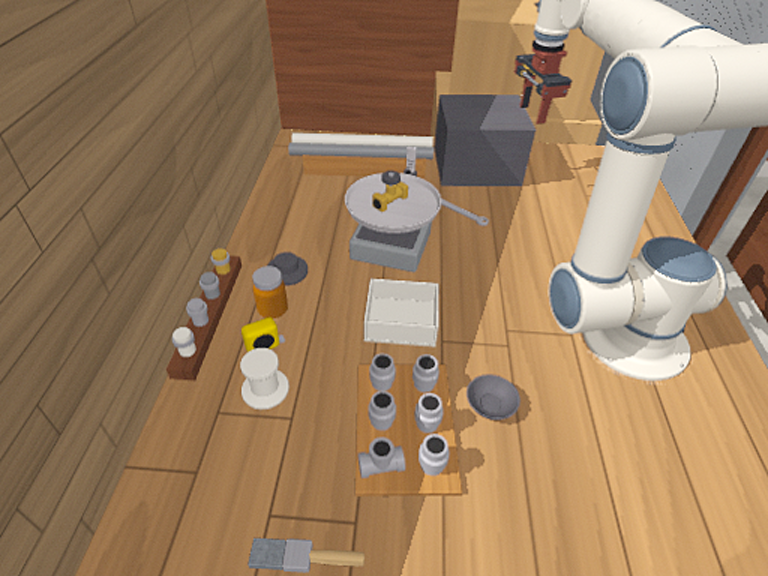

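The top view shows the valve wheel at (513,284), the pan centre at (508,288), and the tub from (377,277) to (427,336). The bores are at (298,297), (331,295), (266,333), (298,329) and (333,326), and the tee is at (262,298). In the side view the wheel is at (391,177), the tub lies ahead of the board, and the tee is at (381,455).

Run:
```python
from h import *
np.set_printoptions(precision=4,suppress=True)
T=ld('top0');S=ld('side0')
P={'wheel':((513,284),(391,177)),'c0':((331,295),(381,359)),'c1':((333,326),(426,360)),'c2':((298,297),(381,397)),'c3':((298,329),(430,401)),'c4':((266,333),(434,443)),
'tubA':((377,277),(368,316)),'tubB':((427,277),(372,281)),'tubC':((427,336),(437,284)),'tubD':((377,336),(437,322)),'pan':((508,288),(393,203))}
f=lambda p:(np.array(p)+.5)/1.5-.5
for k,(a,b) in P.items():
    X,e=tri((T,f(a)),(S,f(b))); print(k,X,np.round(e,4))
# valve body ends
for p in((497,274),(521,296)): print(onz(T,f(p),.17))
X=onz(T,f((508,288)),.16);print('pan',X)
for g in((570,302),):print('post',onz(T,f(g),.185))
print(r.inverse_kinematics([.5,-.3,.4],[180,0,0]))
```

```text
wheel [ 0.5401 -0.2633  0.1995] [0.0012 0.0012]
c0 [0.5246 0.169  0.083 ] [0.0043 0.0043]
c1 [0.4449 0.1635 0.0828] [0.0016 0.0016]
c2 [0.519  0.2511 0.0825] [0.0036 0.0036]
c3 [0.4371 0.2504 0.0809] [0.0011 0.0011]
c4 [0.4287 0.3294 0.0803] [0.0024 0.0024]
tubA [0.5648 0.0546 0.0735] [0.0011 0.0011]
tubB [ 0.5672 -0.0724  0.0512] [0.0003 0.0003]
tubC [ 0.4208 -0.0714  0.0556] [0.0029 0.0029]
tubD [0.4216 0.0544 0.0691] [0.0034 0.0034]
pan [ 0.5343 -0.2642  0.1286] [0.0001 0.0001]
[ 0.5648 -0.2313  0.17  ]
[ 0.5125 -0.2872  0.17  ]
pan [ 0.5322 -0.2586  0.16  ]
post [ 0.4976 -0.3984  0.185 ]
[-34.3065   2.5425  73.7798  -0.     103.6777  55.6935]
```

Run:
```python
from h import *
r.reach([0.535,-0.263,0.47],[180,0,47]); s=shot('wrist','w1')
print(r.sense()['clock'],-np.array(s['R']).T@s['t'],np.array(s['R']))
```

```text
1.85 [ 0.58373985 -0.21277727  0.45098095] [[ 7.30137999e-01 -6.83299386e-01  6.71779045e-04]
 [-6.59799289e-01 -7.04770721e-01  2.60697390e-01]
 [-1.77660917e-01 -1.90788310e-01 -9.65420333e-01]]
```

View pics/w1.png

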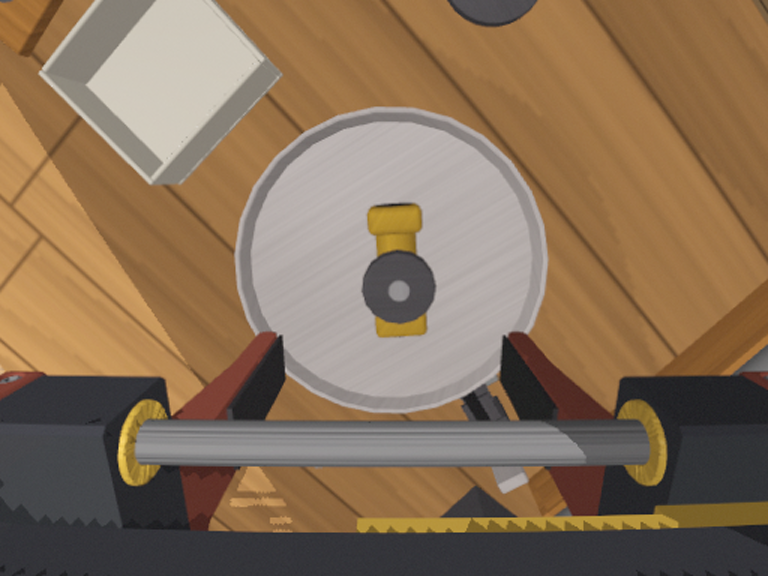

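The close view shows the wheel's top centre at (399,287), the valve body aligned vertically with the hand, the pan rim, and the marker and post at about (485,400) to (510,480).

```bash
cat >> h.py <<'E'
f=lambda p:(np.array(p)+.5)/1.5-.5
np.set_printoptions(precision=4,suppress=True)
E
python3 - <<'E'
from h import *
W=ld('w1');T=ld('top0');S=ld('side0')
X,e=tri((W,f((399,287))),(T,f((513,284))));print(X,e)
p=onz(W,f((399,287)),.205);print(p)
# pan rim ellipse extents in wrist: rim top at z .132+.012
for q in((392,107),(236,258),(548,258),(392,412)):print(onz(W,f(q),.144))
for q in((571,303),(586,298)):print('T',onz(T,f(q),.18))
for q in((510,475),):print('post top W',onz(W,f(q),.185))
x,y=X[:2]*.3+p[:2]*.7
print(x,y)
zg=.199+.163
r.reach([x,y,zg+.07],[180,0,47])
r.servo_line([x,y,zg],speed=.1)
r.grab(25); s=r.sense();print(s['opening'],s['gripper_force'],s['contact_force'],s['clock'])
r.servo_line([x,y,zg+.12],speed=.2)
s=r.sense();print(s['opening'],s['contact_force'],s['clock'])
E
```

```text
[ 0.5401 -0.2663  0.1827] [np.float64(0.00012252698923191969), np.float64(0.0001225269892319538)]
[ 0.5437 -0.2618  0.205 ]
[ 0.6142 -0.1805  0.144 ]
[ 0.4626 -0.1776  0.144 ]
[ 0.6272 -0.3316  0.144 ]
[ 0.46   -0.3453  0.144 ]
T [ 0.4954 -0.402   0.18  ]
T [ 0.5072 -0.4374  0.18  ]
post top W [ 0.5035 -0.4242  0.185 ]
0.5426482250503322 -0.26312340537611084
0.04321163699442062 25.000043213367462 [-0.8058  0.3839 -0.8038] 3.7417
0.04345048109588467 [ 0.5526  0.4495 -3.2575] 4.4917
```

Run:
```python
from h import *
from scipy.spatial.transform import Rotation as Ro
tx,ty=.4935,-.009
r.reach([tx,ty,.40],[180,0,90])
b=r.sense()['contact_force'][2]
r.servo_line([tx,ty,.255],speed=.2)
z=.255
while z>.231:
    z-=.003; r.servo_line([tx,ty,z],speed=.03)
    fz=r.sense()['contact_force'][2]
    if fz-b>1.5: break
print(z,fz,b); r.let_go(); r.servo_line([tx,ty,.38],speed=.3)
s=r.sense();print(s['clock'],s['opening'])
shot('top','top1'); 
# find view poses
W=ld('w1'); Rc=np.array(W['R']).T; c=-Rc@W['t']
R1=Ro.from_euler('xyz',[180,0,47],degrees=True).as_matrix(); o=R1.T@(c-[0.535,-0.263,0.47]); Rm=R1.T@Rc
print('mount',o); np.savez('mount.npz',o=o,Rm=Rm)
g=np.array([.507,-.42,.14])
for d in(.26,.3,.34):
  for el in(15,25,35,45):
    for az in range(0,360,15):
      a=np.radians(az);e=np.radians(el)
      v=-np.array([np.cos(a)*np.cos(e),np.sin(a)*np.cos(e),np.sin(e)])
      for flip in(1,-1):
        x=np.cross(v,[0,0,1]);x/=np.linalg.norm(x);x*=flip;y=np.cross(v,x)
        Rt=np.c_[x,y,v]@Rm.T; p=g-v*d-Rt@o
        q=r.inverse_kinematics(list(p),list(Ro.from_matrix(Rt).as_euler('xyz',degrees=True)))
        if q is not None: print(d,el,az,flip,np.round(p,3),np.round(q))
```

```text
0.23399999999999999 4.305775126052899 -2.303433041473908
9.6417 0.0875871292444286
mount [0.07   0.0014 0.019 ]
0.26 15 30 -1 [ 0.708 -0.303  0.277] [-18.  53.  29. -57. 130.  16.]
0.26 15 45 -1 [ 0.671 -0.255  0.277] [-14.  38.  52. -56. 117.  16.]
0.26 15 60 -1 [ 0.622 -0.218  0.277] [-10.  24.  70. -57. 105.  14.]
0.26 15 75 1 [ 0.578 -0.16   0.137] [  -3.   28.   90.  -84.  101. -151.]
0.26 15 75 -1 [ 0.566 -0.195  0.277] [ -8.  10.  87. -59.  92.   9.]
0.26 15 90 -1 [ 0.506 -0.188  0.277] [ -9.  -5. 103. -61.  79.   2.]
0.26 15 105 1 [ 0.438 -0.159  0.137] [  -5.   -2.  126.  259.   74. -144.]
0.26 15 105 -1 [ 0.446 -0.196  0.277] [-13. -22. 116. -59.  64. -10.]
0.26 15 120 -1 [ 0.39  -0.219  0.277] [-22. -38. 127. -46.  47. -34.]
0.26 15 150 -1 [ 0.305 -0.305  0.277] [ -59.  -47.  132.   37.   45. -133.]
0.26 15 165 1 [ 0.247 -0.349  0.137] [-81. -17. 139. 104.  70. -34.]
0.26 15 180 1 [ 0.237 -0.419  0.137] [-85.   2. 122.  93.  86. -34.]
0.26 15 195 1 [ 0.246 -0.489  0.137] [-85.  18. 104.  85.  98. -32.]
0.26 15 210 1 [ 0.273 -0.554  0.137] [-82.  31.  85.  80. 109. -29.]
0.
[... 12175 characters left out ...]
 -1 [ 0.372 -0.287  0.432] [-41. -28.  99.  -2.  79. -86.]
0.34 45 150 -1 [ 0.342 -0.326  0.432] [ -51.  -27.   98.   11.   81. -111.]
0.34 45 165 1 [ 0.225 -0.343  0.329] [-81. -42. 125.  56.  73.  20.]
0.34 45 165 -1 [ 0.324 -0.372  0.432] [ -60.  -22.   94.   21.   85. -133.]
0.34 45 180 1 [ 0.215 -0.419  0.329] [-85. -21. 111.  60.  86.   3.]
0.34 45 180 -1 [ 0.318 -0.421  0.432] [ -65.  -13.   87.   27.   92. -151.]
0.34 45 195 1 [ 0.225 -0.494  0.329] [-85.  -3.  95.  60.  97.  -7.]
0.34 45 210 1 [ 0.254 -0.565  0.329] [-82.  14.  77.  58. 108. -12.]
0.34 45 225 1 [ 0.3   -0.625  0.329] [-77.  31.  56.  57. 120. -15.]
0.34 45 240 1 [ 0.36  -0.672  0.329] [-72.  49.  30.  59. 132. -13.]
```

```bash
cat >> h.py <<'E'
from scipy.spatial.transform import Rotation as Ro
def look(g,d,el,az,flip=-1):
    m=np.load('mount.npz');a=np.radians(az);e=np.radians(el)
    v=-np.array([np.cos(a)*np.cos(e),np.sin(a)*np.cos(e),np.sin(e)])
    x=np.cross(v,[0,0,1]);x/=np.linalg.norm(x);x*=flip;y=np.cross(v,x)
    Rt=np.c_[x,y,v]@m['Rm'].T; p=np.array(g)-v*d-Rt@m['o']
    r.reach(list(p),list(Ro.from_matrix(Rt).as_euler('xyz',degrees=True)))
E
python3 - <<'E'
from h import *
look([.507,-.41,.14],.34,35,150); s=shot('wrist','g1',1.0); print(r.sense()['clock'])
f_=cv2.cvtColor(s['frame'],cv2.COLOR_RGB2BGR)[::-1,::-1]
a=cv2.resize(f_,(384,288)); b=cv2.resize(f_[112:272,156:356],(800,640),interpolation=cv2.INTER_CUBIC)
cv2.imwrite('pics/g1c.png',cv2.resize(f_[92:292,126:386],(780,600),interpolation=cv2.INTER_CUBIC))
E
```

```text
11.4167
```

View pics/g1c.png

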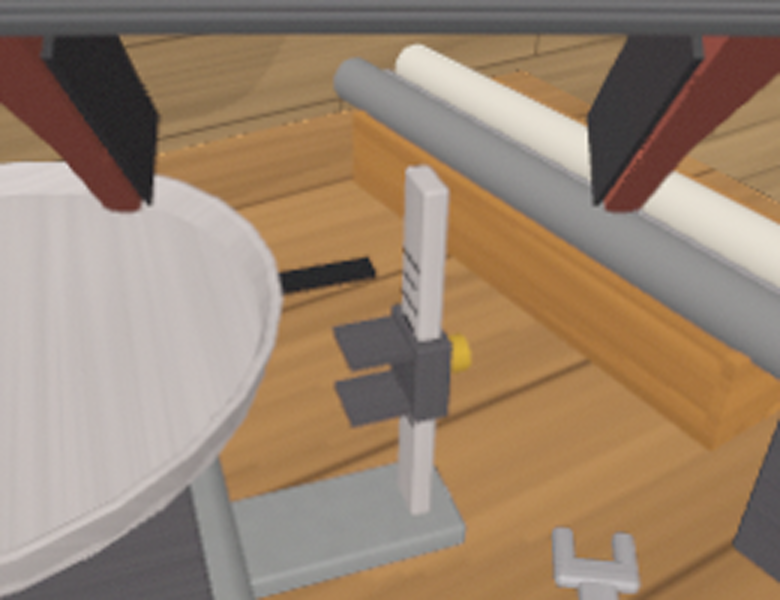

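The gauge view, rotated by half a turn, shows the pan empty with the pointer tip at (373,266). The upper jaw's tip edge runs from (335,328) to (348,367) and the lower jaw's from (337,384) to (352,424). The post top is at (425,178).

Run:
```python
from h import *
s=ld('g1')
def px(p): # crop->original
    u=(p[0]+.5)/3-.5+126; v=(p[1]+.5)/3-.5+92; return (511-u,383-v)
pt=onz(s,px((426,180)),.185)
for pc in([.54,-.26],[.535,-.26],[.537,-.264]):
    u=pt[:2]-pc; L=np.linalg.norm(u);u/=L; n=np.array([-u[1],u[0],0])
    def pl(p):
        c,d=ray(s,px(p)); return c+d*(n@(pt-c))/(n@d)
    P=pl((370,266));U=pl((342,348));Lw=pl((344,404))
    print(pt,L,P,U,Lw,'marker',P[2]-.002-Lw[2]-.013)
# pan rim extremes in top1
T=ld('top1')
g=cv2.cvtColor(T['frame'],cv2.COLOR_RGB2HSV)
m=((g[...,1]<40)&(g[...,2]>110)).astype(np.uint8);m[:,:295]=0;m[:,385:]=0;m[:150]=0;m[235:]=0
c=max(cv2.findContours(m,0,1)[0],key=cv2.contourArea);(a,b),R=cv2.minEnclosingCircle(c);print(a,b,R,onz(T,(a,b),.162),onz(T,(a+R,b),.162))
```

```text
[ 0.5013 -0.4308  0.185 ] 0.1751277623296057 [ 0.5061 -0.4098  0.1514] [ 0.5087 -0.3983  0.114 ] [ 0.5086 -0.3985  0.0834] marker 0.05298035860108173
[ 0.5013 -0.4308  0.185 ] 0.17409192892029987 [ 0.5055 -0.4095  0.1518] [ 0.5078 -0.3978  0.1148] [ 0.5078 -0.3981  0.0843] marker 0.052514149237427796
[ 0.5013 -0.4308  0.185 ] 0.17057625496745954 [ 0.5058 -0.4097  0.1516] [ 0.5083 -0.3981  0.1143] [ 0.5083 -0.3983  0.0838] marker 0.052781833096391936
344.5 194.34616088867188 37.48322677612305 [ 0.523  -0.2795  0.162 ] [ 0.5229 -0.4128  0.162 ]
```

Run:
```python
from h import *
r.reach([.47,.2,.42],[180,0,47]); s=shot('wrist','b1'); print(r.sense()['clock'])
```

```text
14.0833
```

View pics/b1.png

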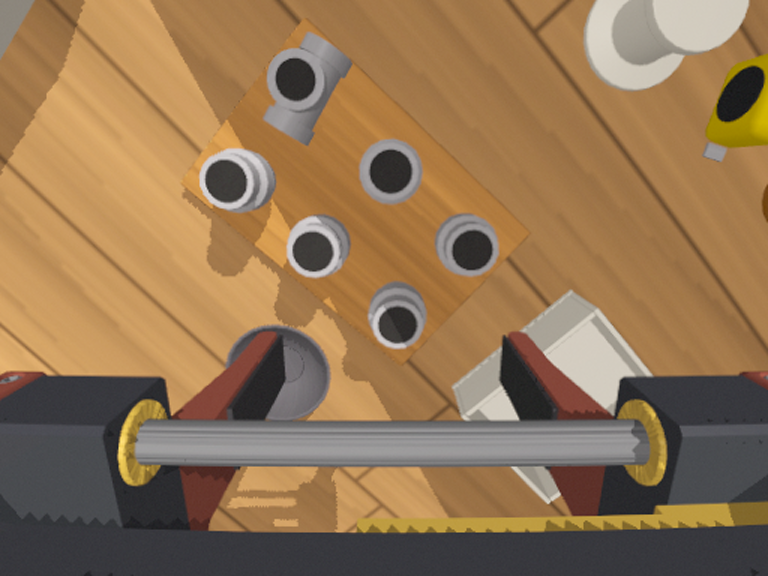

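The board view shows the bores at c0 (471,250), c1 (398,323), c2 (390,172), c3 (316,250) and c4 (227,180), with the tee top left. c1 sits close to the dish, so I'll use c0, c2 and c3.

```bash
cat >> h.py <<'E'
PC=np.array([.537,-.261])
def cyc(xy,az,floor,zt=.079):
    """pick coupling at xy (top at zt), set at azimuth az in pan whose floor is at `floor`"""
    x,y=xy; zg=zt-.032+.163
    r.reach([x,y,zg+.09],[180,0,47]); r.servo_line([x,y,zg],speed=.15); r.grab(30)
    s=r.sense(); print('grip',s['opening'],s['gripper_force'],s['clock'])
    r.servo_line([x,y,zg+.17],speed=.25); b=r.sense()['contact_force'][2]
    a=np.radians(az); p=PC+.058*np.array([np.cos(a),np.sin(a)])
    psi=(az+180+90)%180-90
    zp=floor+.032+.163
    r.reach([*p,zp+.06],[180,0,psi]); r.servo_line([*p,zp+.005],speed=.15)
    print('air',r.sense()['contact_force'],r.sense()['opening'])
    r.servo_line([*p,zp-.0185],speed=.03); r.wait(.2)
    print('set',r.sense()['contact_force'],b)
    r.let_go(); r.wait(.1); r.servo_line([*p,zp+.08],speed=.2)
    print('end',r.sense()['clock'])
E
python3 - <<'E'
from h import *
T=ld('top0');S=ld('side0');B=ld('b1')
O={'c0':((331,295),(381,359),(471,250)),'c2':((298,297),(381,397),(390,172)),'c3':((298,329),(430,401),(316,250))}
C={}
for k,(a,b,c) in O.items():
    X,e=tri((T,f(a)),(S,f(b)),(B,f(c)));w=onz(B,f(c),.079);print(k,X,np.round(e,4),w); C[k]=(X[:2]+w[:2])/2
np.savez('C.npz',**C)
cyc(C['c0'],317,.150)
shot('side','s2');shot('wrist','w2')
E
```

```text
c0 [0.5251 0.17   0.083 ] [0.0049 0.004  0.002 ] [0.5262 0.1708 0.079 ]
c2 [0.5194 0.2522 0.0836] [0.0042 0.0032 0.0017] [0.5203 0.2537 0.079 ]
c3 [0.4383 0.2502 0.079 ] [0.0024 0.001  0.0026] [0.441  0.2503 0.079 ]
grip 0.04810237979306353 30.000031131785363 16.125
air [-0.2452  0.1223 -1.9156] 0.04831971075523857
set [ 0.8227  0.0384 -0.604 ] -3.6874664921257705
end 21.8583
```

View pics/w2.png

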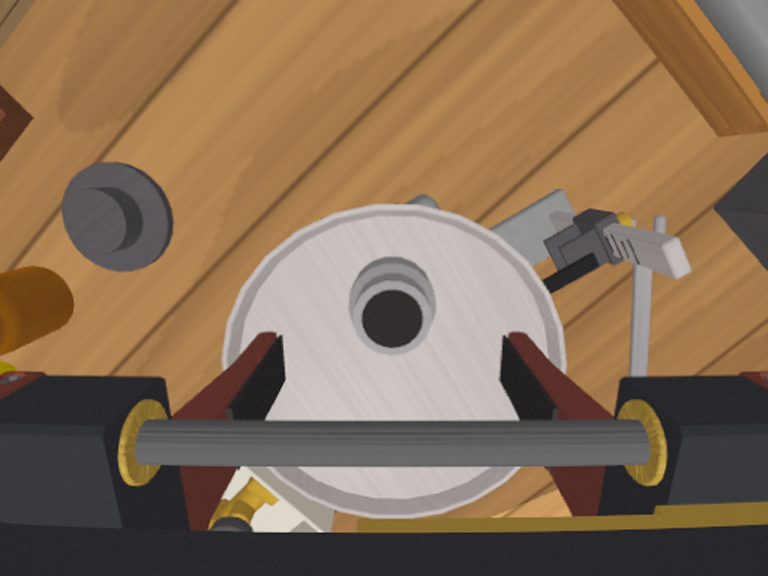

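The coupling stands upright in the pan at (392,310), well inside the rim. The valve lies in the tub at (240,500), and the pointer has not reached the jaws yet. I'll set the second and third couplings next, checking the gauge with a camera look after each.

Run:
```python
from h import *
C=np.load('C.npz')
cyc(C['c2'],197,.132)
look([.507,-.41,.14],.34,35,150); s=shot('wrist','g2',1.0)
f_=cv2.cvtColor(s['frame'],cv2.COLOR_RGB2BGR)[::-1,::-1]
cv2.imwrite('pics/g2c.png',cv2.resize(f_[92:292,66:326],(780,600),interpolation=cv2.INTER_CUBIC)); print(r.sense()['clock'])
```

```text
grip 0.048542591548877294 30.00027833157219 25.4583
air [-0.3054 -0.4617 -2.4911] 0.048628170999698274
set [ 0.3105  0.2496 -0.0513] -2.930146423473766
end 31.3833
33.7333
```

View pics/g2c.png

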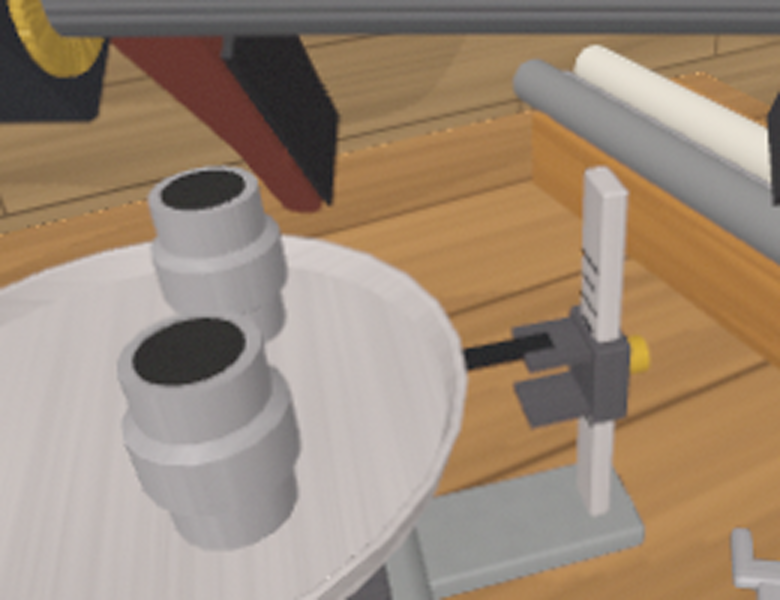

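The pointer tip is at (550,342), level with the upper jaw and about 36 mm down. The gap starts at about 42 mm, so the third coupling is needed.

Run:
```python
from h import *
C=np.load('C.npz')
cyc(C['c3'],77,.114)
look([.507,-.41,.14],.34,35,150); s=shot('wrist','g3',1.0)
f_=cv2.cvtColor(s['frame'],cv2.COLOR_RGB2BGR)[::-1,::-1]
cv2.imwrite('pics/g3c.png',cv2.resize(f_[92:292,66:326],(780,600),interpolation=cv2.INTER_CUBIC)); print(r.sense()['clock'])
shot('top','top3')
```

```text
grip 0.048684710079951725 30.000460300943814 37.8833
air [ 0.0433 -0.3698 -1.4813] 0.04849839774441422
set [-0.1929 -0.2055  0.3599] -3.4195318185936108
end 43.5917
45.2417
```

View pics/g3c.png

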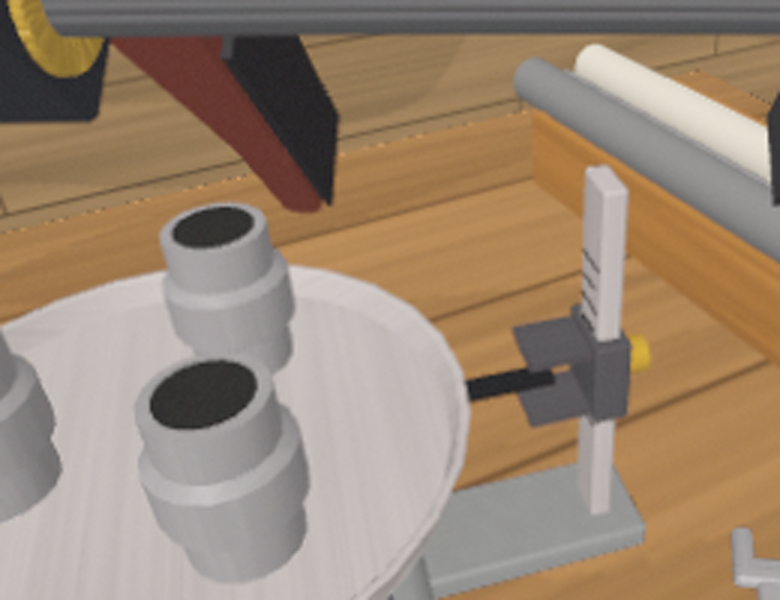

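View pics/top3.png

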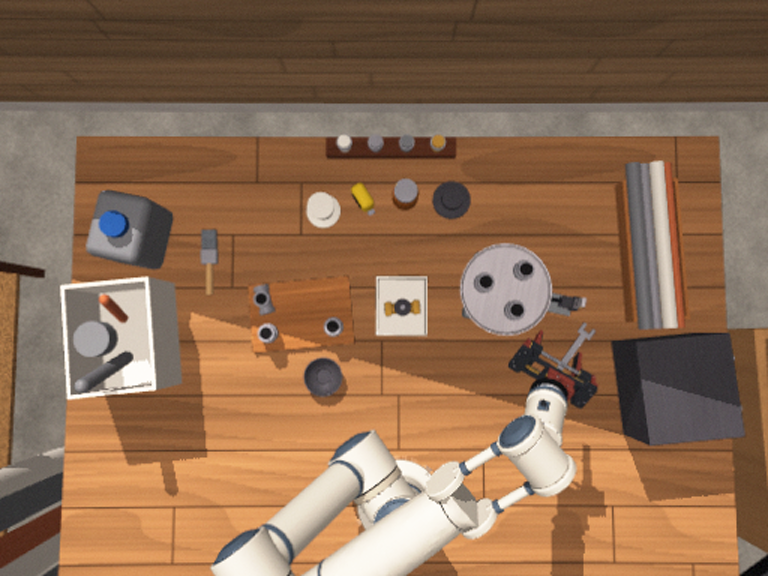

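The pointer tip is at (553,378), between the two jaws. Three couplings stand in the pan, the valve is in the tub, and c1, c4 and the tee are still on the board.

```bash
python3 -c "
from h import *
r.wait(.3); print(r.hand_in())"
```

```text
the job is handed in; nothing more can be done
None
```

I put the old valve in the white tub and set three couplings upright in the pan; the last gauge picture shows the pointer between the marker's jaws, and the job is handed in.

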